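Test three push catches and set the stiff one aside

ROBOT

A 6-joint arm with a two-finger parallel gripper is mounted at the origin on a cart in front of the work surface, level with it; the furniture and walls round the work are solid. World frame = base frame: x ahead of the robot, y to its left, z up, the work surface at z = 0. Lengths are in m, angles in rad, forces in N, time in s.
With the tool pointing down it reaches from about 0.35 to 0.775 m from the base axis. Payload 7.3 kg.
Tool frame: the origin (TCP) lies at the very end of the fingers, on their centre line; the grasp point (between the pads) lies 19 mm behind it; z points along the fingers, y is the line along which they close (so a half turn about z gives the same grasp; the last joint's range is limited). The gripper opens to 92 mm and grips with 3 to 60 N. Pads are 19 mm wide; open, the fingers measure 130 mm over their backs; the gripper's body (75 mm by 190 mm) begins 47 mm behind the grasp point.
Start: joints at [-1.446, 0.342, 1.524, -0, 1.275, -0.146], TCP at [0.14, -0.506, 0.198] pointing down, gripper open.
Joint ranges: [-2.53, 2.53], [-0.77, 2.02], [0.04, 2.7], [-1, 4.14], [0.28, 2.66], [-3.11, 3.11]. Speed limits (rad/s): [2.57, 2.57, 3.14, 3.14, 3.14, 3.14].

INTERFACE

Orientations are given as [roll, pitch, yaw] about the fixed x, y, z axes, in that order (R = Rz(yaw) Ry(pitch) Rx(roll)).
In Python, from cell import robot gives the robot as it stands. The module is installed in compiled form; this text tells all that it offers.
- The arm moves only by the tool arm_command, never from a script. Its argument "moves" is a list of rows, each a list of 3 entries, a list of its own where there are three numbers: the shift along the tool's x, y, z in m, then the turn, a rotation vector about the tool's x, y, z in rad, then the finger opening in m, from 0 to 0.0918. In form: [[[dx, dy, dz], [ax, ay, az], claw], ...]. A call has exactly 5 rows; each row is the pose to reach, as a shift and turn from the pose commanded when the call began, along the tool's axes at that moment; what a row does not reach only later rows make up. A row lasts 1/10 s, in which the tool goes at most 50 mm and 8.59 degrees, less where a joint would pass 70% of its speed; a pose out of reach is approached as far as the arm can. A call with a gripper value outside its range is refused whole. The fingers move at their own pace and stop on an object; "squeeze" is the grip in N (left out, the last holds). Time passes only in rows, so rows that repeat a pose let the fingers close, or fill a call up. It gives the time, the measured TCP pose, the force, the opening and the grip force at its end, in the units of the state.
- robot.observe(): the state, without advancing time (a new reading comes with each control period).
- robot.read_camera(name): name is "scene" or "top"; returns the picture (420x560x3 uint8, red, green, blue); there is no depth.
- robot.camera_model(name): a dict with "fx", "fy", "cx", "cy" (pixels), "R" (3x3) and "t" (3): a world point X has camera coordinates R X + t. Camera axes: x right, y down, z forward; pixel columns grow to the right and rows downward; lengths in m; the calibration is good to about 2 mm. A picture is of the moment at which its call begins. camera_model takes no time and is no camera call.
- robot.hand_in(): hands the job in; it is judged then, once.
The state is a dict: "time": time; "qpos": joint angles; "qvel": joint speeds; "joint_efforts": joint torques, N m; "tool_pos": TCP position; "tool_rot": TCP orientation; "contact_force": force on the tool from outside, world axes, zero at the start; "torque": the same for the moment, N m; "opening": finger opening in m; "grip_force": force on a finger pad.
Only numpy, scipy, OpenCV 4.12 (cv2) and the standard library are available. Lean on these libraries where they do the work, as an engineer would, in place of code of your own. Each camera call takes 0.05 s, during which the arm holds its last target. There are 200 camera calls.

TASK

Test the three lookalike push catches in the rack: push each plunger down until it clicks and stays down, but never with more than 15 N. One of them is too stiff to click within that force: leave its plunger up, take it out of the rack and stand it upright and fully home in the empty socket of the dark wooden board, and leave the two good ones clicked down in their places in the rack. Do not knock over or push away the paint pot or the glue bottle.

Things in the scene. Friction and masses are not known exactly. Their poses are not given: they have to be found in the camera images.
- rack: fixed pale wooden block 56 x 200 x 20 mm on the table with three square pockets in a row along its long (y) axis, at y = -68, 0 and +68 mm; each 31 mm wide and 14 mm deep with a chamfered mouth; origin at the centre of its underside
- board_socket (a point): centre of the floor of the square socket, 6 mm above the table, in the fixed dark wooden board (80 x 110 x 20 mm, long side along y); the socket is 31 mm wide, 14 mm deep, with a 2.5 mm chamfer at its mouth, sides along the point's x and y
- catch_a: one of three lookalike push catches: grey upright block 28 x 28 mm, 44 mm high, with a 24 x 24 mm collar on top up to 50 mm, about 120 to 220 g; origin at the centre of its underside, z up, sides along x and y. Starts upright in a rack pocket, underside 6 mm above the table, 30 mm of the block above the rack. Which spring it has cannot be seen
- catch_b: one of three lookalike push catches: grey upright block 28 x 28 mm, 44 mm high, with a 24 x 24 mm collar on top up to 50 mm, about 120 to 220 g; origin at the centre of its underside, z up, sides along x and y. Starts upright in a rack pocket, underside 6 mm above the table, 30 mm of the block above the rack. Which spring it has cannot be seen
- catch_c: one of three lookalike push catches: grey upright block 28 x 28 mm, 44 mm high, with a 24 x 24 mm collar on top up to 50 mm, about 120 to 220 g; origin at the centre of its underside, z up, sides along x and y. Starts upright in a rack pocket, underside 6 mm above the table, 30 mm of the block above the rack. Which spring it has cannot be seen
- catch_a_plunger: steel plunger on that catch, head 18 mm across; origin at the centre of its top: 70 mm above the catch's underside when up, 56 mm clicked down. Push force rises over the first 3 mm from a quarter to the full click force (good catch: 4 to 10 N), falls to nothing at about 9 mm; it then snaps by itself to a hard stop at 14 mm and stays down. Released before 9 mm it springs back up
- catch_b_plunger: steel plunger on that catch, head 18 mm across; origin at the centre of its top: 70 mm above the catch's underside when up, 56 mm clicked down. Push force rises over the first 3 mm from a quarter to the full click force (good catch: 4 to 10 N), falls to nothing at about 9 mm; it then snaps by itself to a hard stop at 14 mm and stays down. Released before 9 mm it springs back up
- catch_c_plunger: steel plunger on that catch, head 18 mm across; origin at the centre of its top: 70 mm above the catch's underside when up, 56 mm clicked down. Push force rises over the first 3 mm from a quarter to the full click force (good catch: 4 to 10 N), falls to nothing at about 9 mm; it then snaps by itself to a hard stop at 14 mm and stays down. Released before 9 mm it springs back up
- paint_pot: paint pot with a white lid, 32 mm across, 38 mm high, standing loose in front of the rack; origin at the centre of its underside
- glue_bottle: small dark glue bottle with a thin pointed white nozzle, 23 x 32 mm and 83 mm high, standing loose behind and left of the rack; origin at the centre of its underside
There are look-alikes about, which are no part of the job. Leave any purple look-alike of the catch_b alone. Leave any purple look-alike of the catch_a alone.

How it is judged:
On the way, in this order (a step that is already met when the one before it is completed fails the run):
1. two catches are clicked down and the third is up, all three still in their places in the rack (((z of catch_b_plunger in the frame of catch_b below 0.0585 m and distance of each of catch_b, catch_c, catch_a from where it was at the start of the episode below 0.006 m and z of catch_c_plunger in the frame of catch_c below 0.0585 m and z of catch_a_plunger in the frame of catch_a above 0.0665 m) or (z of catch_a_plunger in the frame of catch_a below 0.0585 m and distance of each of catch_a, catch_c, catch_b from where it was at the start of the episode below 0.006 m and z of catch_c_plunger in the frame of catch_c below 0.0585 m and z of catch_b_plunger in the frame of catch_b above 0.0665 m) or (z of catch_a_plunger in the frame of catch_a below 0.0585 m and distance of each of catch_a, catch_b, catch_c from where it was at the start of the episode below 0.006 m and z of catch_b_plunger in the frame of catch_b below 0.0585 m and z of catch_c_plunger in the frame of catch_c above 0.0665 m))), for 0.2 s.
2. the third catch stands fully home in the board's socket, its plunger up (((horizontal distance between catch_a and board_socket below 0.004 m and z of catch_a in the frame of board_socket below 0.002 m and angle between catch_a's own z axis and vertical below 0.06 rad and z of catch_a_plunger in the frame of catch_a above 0.0665 m) or (horizontal distance between catch_b and board_socket below 0.004 m and z of catch_b in the frame of board_socket below 0.002 m and angle between catch_b's own z axis and vertical below 0.06 rad and z of catch_b_plunger in the frame of catch_b above 0.0665 m) or (horizontal distance between catch_c and board_socket below 0.004 m and z of catch_c in the frame of board_socket below 0.002 m and angle between catch_c's own z axis and vertical below 0.06 rad and z of catch_c_plunger in the frame of catch_c above 0.0665 m))), for 0.2 s.
At the end, for the whole second after the job is handed in: One catch, with its plunger up, stands upright in the board's socket, within 4 mm of its centre and less than 2 mm off its floor; the other two are clicked down within 6 mm of where they stood in the rack; all are at rest (((horizontal distance between catch_a and board_socket below 0.004 m and z of catch_a in the frame of board_socket below 0.002 m and angle between catch_a's own z axis and vertical below 0.06 rad and z of catch_a_plunger in the frame of catch_a above 0.0665 m and z of catch_b_plunger in the frame of catch_b below 0.0585 m and distance of each of catch_b, catch_c from where it was at the start of the episode below 0.006 m and z of catch_c_plunger in the frame of catch_c below 0.0585 m and linear speed of each of catch_a, catch_b, catch_c below 0.01 m/s) or (horizontal distance between catch_b and board_socket below 0.004 m and z of catch_b in the frame of board_socket below 0.002 m and angle between catch_b's own z axis and vertical below 0.06 rad and z of catch_b_plunger in the frame of catch_b above 0.0665 m and z of catch_a_plunger in the frame of catch_a below 0.0585 m and distance of each of catch_a, catch_c from where it was at the start of the episode below 0.006 m and z of catch_c_plunger in the frame of catch_c below 0.0585 m and linear speed of each of catch_a, catch_b, catch_c below 0.01 m/s) or (horizontal distance between catch_c and board_socket below 0.004 m and z of catch_c in the frame of board_socket below 0.002 m and angle between catch_c's own z axis and vertical below 0.06 rad and z of catch_c_plunger in the frame of catch_c above 0.0665 m and z of catch_a_plunger in the frame of catch_a below 0.0585 m and distance of each of catch_a, catch_b from where it was at the start of the episode below 0.006 m and z of catch_b_plunger in the frame of catch_b below 0.0585 m and linear speed of each of catch_a, catch_b, catch_c below 0.01 m/s))); the robot touches nothing.
It fails at once if a plunger is pushed harder than 15 N (contact force between catch_a_plunger and anything else above 15 N).
It fails at once if a plunger is pushed harder than 15 N (contact force between catch_b_plunger and anything else above 15 N).
It fails at once if a plunger is pushed harder than 15 N (contact force between catch_c_plunger and anything else above 15 N).
It fails at once if the paint pot is knocked over or shifted more than 40 mm (angle between paint_pot's own z axis and vertical above 0.6 rad or distance of paint_pot from where it was at the start of the episode above 0.04 m).
It fails at once if the glue bottle is knocked over or shifted more than 40 mm (angle between glue_bottle's own z axis and vertical above 0.6 rad or distance of glue_bottle from where it was at the start of the episode above 0.04 m).
It also fails if it takes over 51 s, if anything falls off the work surface, if the arm or the gripper's body presses on something with over 40 N, if the wrist force passes 120 N, or if a joint passes its speed limit or range.

## Working session

There is one attempt and no reset: what is moved stays moved. The work goes in short steps, Python scripts to look and compute and a tool call to move; the robot and the scene stay as the last step left them, time stands still between calls to the robot, and variables do not carry over. Pictures are saved under pics/ and viewed, at most 13 in all, crops included, and the job is handed in when it is done.

Besides the shell and the picture viewer there is one more tool, called after "Call:" as a command line: name --argument value ..., lists and objects as JSON in quotes. arm_command: Moves the arm, as the interface text tells. Its arguments: {"type":"object","properties":{"moves":{"type":"array"},"squeeze":{"type":"number"}},"required":["moves"]}

```bash
mkdir -p pics
python3 - <<'E'
from cell import robot
import cv2
for n in("scene","top"):
    cv2.imwrite(f"pics/{n}0.png",robot.read_camera(n)[:,:,::-1]); m=robot.camera_model(n); print(n,m)
print(robot.observe())
E
```

```text
scene {'fx': 429.0637819867869, 'fy': 429.0637819867869, 'cx': 287.76926178611575, 'cy': 212.33270913908214, 'R': array([[-0.67188946, -0.74064493,  0.0031065 ],
       [-0.51649812,  0.46553623, -0.71868332],
       [ 0.53084297, -0.48448024, -0.6953306 ]]), 't': array([0.39374627, 0.33423784, 0.64265531])}
top {'fx': 424.7799715734791, 'fy': 424.7799715734791, 'cx': 280.309740301654, 'cy': 208.26729940867241, 'R': array([[-0.01700967, -0.99983734, -0.00599774],
       [-0.99843485,  0.01730484, -0.05318266],
       [ 0.0532778 ,  0.00508373, -0.99856679]]), 't': array([0.03482665, 0.54107307, 1.11134952])}
{'time': 0.1, 'qpos': array([-1.44599666e+00,  3.42667856e-01,  1.52489708e+00,  3.57072121e-05,
        1.27539334e+00, -1.46005443e-01]), 'qvel': array([-8.14647635e-05, -2.24780851e-03, -3.59947697e-03,  2.08682503e-03,
       -6.26496196e-04, -2.16192946e-03]), 'joint_efforts': array([ 9.41384315e-04, -4.32006526e+01, -2.44694352e+01,  7.19039887e-02,
        5.26313356e-02, -4.78248592e-05]), 'tool_pos': array([ 0.14042283, -0.50546983,  0.19701532]), 'tool_rot': array([-3.14024653e+00, -2.32463672e-04,  2.70794538e-01]), 'contact_force': array([ 0.09843207, -0.17440885, -0.06101988]), 'torque': array([0.02830039, 0.01433151, 0.02320857]), 'grip_force': 0.0, 'opening': 0.0915328385492162}
```

View pics/scene0.png

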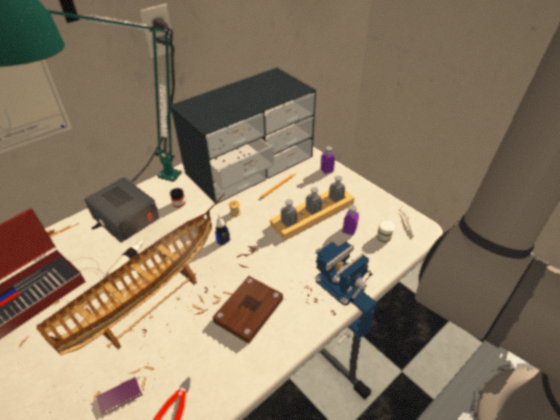

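View pics/top0.png

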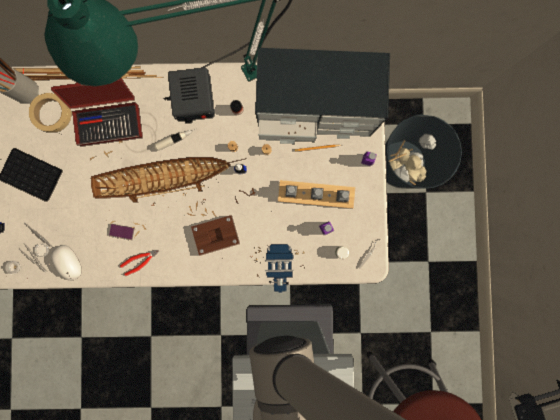

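Top view: the grey catches stand in the pale rack at (291,190), (317,194) and (343,196). The purple look-alikes at (369,158) and (327,228) are outside the rack and are ignored. The board is at (212,236), the pot at (343,253) and the glue bottle at (240,168). I'll confirm these in enlarged crops.

Run:
```python
import cv2
a=cv2.imread("pics/top0.png")[145:270,185:380]; cv2.imwrite("pics/t1.png",cv2.resize(a,None,fx=4,fy=4,interpolation=cv2.INTER_CUBIC))
a=cv2.imread("pics/scene0.png")[140:345,200:410]; a=cv2.resize(a,None,fx=2.9,fy=2.9,interpolation=cv2.INTER_CUBIC); cv2.imwrite("pics/s1.png",a)
```

```text
(no output)
```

View pics/t1.png

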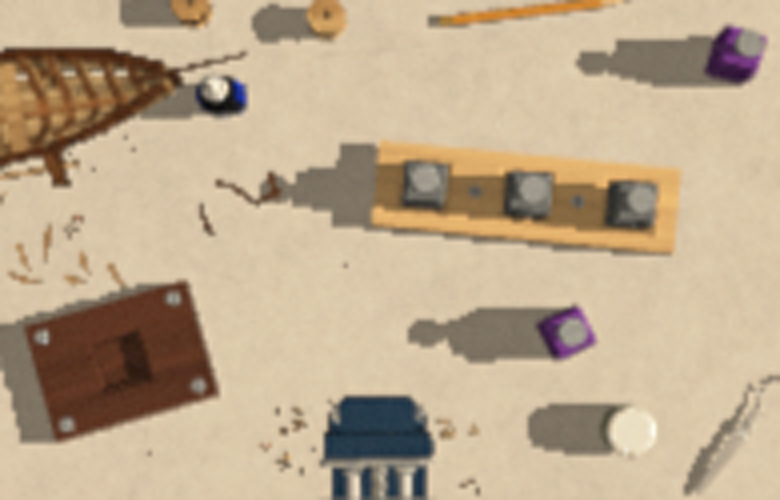

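View pics/s1.png

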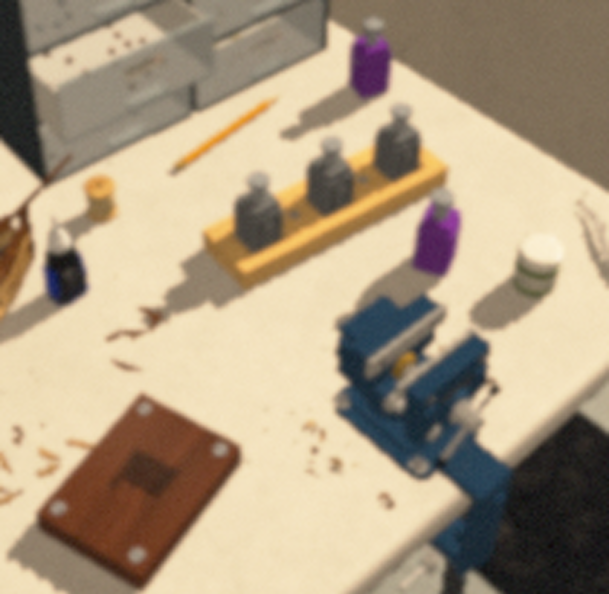

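The top crop shows the three grey catches in the rack, with plunger heads near (427,181), (531,187) and (640,200). The rack corners are (380,140), (680,170), (671,254) and (371,226). The board corners are (187,281), (218,395), (57,441) and (25,329), with its socket at (122,360). Both purple look-alikes stand outside the rack.

```bash
cat > h.py <<'E'
import numpy as np
from cell import robot
from scipy.optimize import least_squares
def ray(n,uv,z):
    m=robot.camera_model(n);R,t=np.array(m["R"]),np.array(m["t"])
    d=R.T@[(uv[0]-m["cx"])/m["fx"],(uv[1]-m["cy"])/m["fy"],1]; c=-R.T@t
    return (c+d*(z-c[2])/d[2])[:2]
T=lambda U,V,z:ray("top",((U+.5)/4-.5+185,(V+.5)/4-.5+145),z)
S=lambda U,V,z:ray("scene",((U+.5)/2.9-.5+200,(V+.5)/2.9-.5+140),z)
def rect(c,w,l): # image corners order TL,TR,BR,BL: image x=-y world, image up=+x
    loc=np.array([[w,l],[w,-l],[-w,-l],[-w,l]])/2
    def f(p):
        C,Sn=np.cos(p[2]),np.sin(p[2]); return (p[:2]+loc@np.array([[C,Sn],[-Sn,C]])-c).ravel()
    r=least_squares(f,[*c.mean(0),0]); return r.x,np.abs(r.fun).max()
E
python3 - <<'E'
from h import *
np.set_printoptions(precision=4,suppress=True)
print("rack",rect(np.array([T(*p,.02) for p in[(380,140),(680,170),(671,254),(371,226)]]),.056,.2))
print("board",rect(np.array([T(*p,.02) for p in[(25,329),(187,281),(218,395),(57,441)]]),.08,.11))
print("rack scene",S(205,237,.02),S(240,270,.02),S(447,168,.02), "top", T(380,140,.02),T(371,226,.02),T(671,254,.02))
print("board scene",[S(*p,.02) for p in[(142,396),(240,453),(146,573),(40,518)]],[T(*p,.02) for p in[(187,281),(218,395),(57,441),(25,329)]])
for a,b in zip([(427,181),(531,187),(640,200)],[(259,181),(332,147),(402,111)]): print("pl",T(*a,.076),S(*b,.076))
print("sock",T(122,360,.013),S(147,475,.013))
print("pot",T(631,430,.038),"purple",T(571,332,.07),T(750,43,.07),"glue",T(214,90,.083),"vise",T(325,400,.06),T(432,400,.06),T(380,395,.06))
E
```

```text
rack (array([ 0.5774, -0.0693, -0.1152]), np.float64(0.0010470598174193158))
board (array([0.4739, 0.1983, 0.2651]), np.float64(0.0018189041697850294))
rack scene [0.6087 0.0308] [0.5657 0.0339] [ 0.5383 -0.1631] top [0.6172 0.026 ] [0.5603 0.0329] [ 0.5384 -0.1644]
board scene [array([0.5234, 0.159 ]), array([0.4457, 0.1408]), array([0.4195, 0.2386]), array([0.4922, 0.2635])] [array([0.5261, 0.1548]), array([0.4508, 0.1353]), array([0.4225, 0.2413]), array([0.4963, 0.2619])]
pl [ 0.5841 -0.0033] [ 0.5828 -0.0002]
pl [ 0.5791 -0.0685] [ 0.574  -0.0657]
pl [ 0.5698 -0.1366] [ 0.5679 -0.1353]
sock [0.4748 0.1993] [0.4766 0.1927]
pot [ 0.4243 -0.1327] purple [ 0.4879 -0.0921] [ 0.6688 -0.2096] glue [0.6429 0.129 ] vise [0.4476 0.0634] [ 0.4465 -0.0043] [0.4502 0.0285]
```

```bash
cat >> h.py <<'E'
from scipy.spatial.transform import Rotation as Ro
def go(p,yaw):
    o=robot.observe();A=Ro.from_euler("xyz",o["tool_rot"]);B=Ro.from_euler("xyz",[np.pi,0,yaw])
    print("shift",np.round(A.inv().apply(np.array(p)-o["tool_pos"]),4),"turn",np.round((A.inv()*B).as_rotvec(),4),"t",o["time"])
E
python3 -c "
from h import *
go([.5695,-.136,.11],-.115)"
```

```text
shift [ 0.5123 -0.2411  0.0875] turn [-0.0014  0.      0.3858] t 0.1
```

Call:
arm_command --moves '[[[0.043,-0.02,0.004],[0,0,0.1],0],[[0.086,-0.04,0.008],[0,0,0.2],0],[[0.129,-0.06,0.012],[0,0,0.3],0],[[0.172,-0.08,0.016],[0,0,0.386],0],[[0.215,-0.1,0.02],[0,0,0.386],0]]'

```text
time: 0.6
tool_pos: [0.3219, -0.3505, 0.1773]
tool_rot: [-3.141, 0.0, -0.118]
contact_force: [0.8, -0.4, -0.5]
opening: 0.0565
grip_force: 0.0
```

```bash
python3 -c "
from h import *
go([.5695,-.136,.11],-.115)"
```

```text
shift [ 0.2206 -0.2422  0.0673] turn [-0.0002  0.0002 -0.0032] t 0.6
```

Call:
arm_command --moves '[[[0.032,-0.035,0.008],[0,0,0],0],[[0.064,-0.07,0.016],[0,0,0],0],[[0.096,-0.105,0.024],[0,0,0],0],[[0.128,-0.14,0.032],[0,0,0],0],[[0.16,-0.175,0.04],[0,0,0],0]]'

```text
time: 1.1
tool_pos: [0.501, -0.1949, 0.137]
tool_rot: [3.142, 0.0, -0.115]
contact_force: [0.2, -0.6, 0.1]
opening: 0.0164
grip_force: 0.0
```

```bash
python3 -c "
from h import *
go([.5695,-.136,.11],-.115)"
```

```text
shift [ 0.0613 -0.0664  0.027 ] turn [ 0.      0.0005 -0.0001] t 1.1
```

Call:
arm_command --moves '[[[0.03,-0.033,0.01],[0,0,0],0],[[0.061,-0.066,0.02],[0,0,0],0],[[0.061,-0.066,0.036],[0,0,0],0],[[0.061,-0.066,0.045],[0,0,0],0],[[0.061,-0.066,0.045],[0,0,0],0]]'

```text
time: 1.6
tool_pos: [0.5666, -0.1378, 0.0909]
tool_rot: [-3.141, 0.004, -0.115]
contact_force: [-0.4, 0.0, -0.4]
opening: 0.0005
grip_force: 0.0
```

Run:
```python
from h import *; import cv2
go([.5695,-.136,.08],-.115)
a=robot.read_camera("scene")[130:250,250:390,::-1]
b=robot.read_camera("top")[145:265,240:380,::-1]
cv2.imwrite("pics/c1.png",np.hstack([cv2.resize(x,None,fx=2.8,fy=2.8,interpolation=cv2.INTER_CUBIC) for x in(a,b)]))
```

```text
shift [ 0.0027 -0.0021  0.0108] turn [-0.0007  0.004  -0.0004] t 1.6
```

View pics/c1.png

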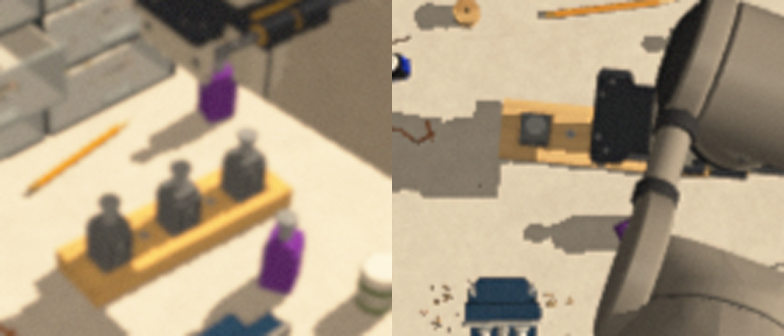

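Run:
```python
from h import *; import cv2
o=robot.observe()["tool_pos"]
for n,k in(("scene",(250,130)),("top",(240,145))):
    m=robot.camera_model(n)
    for dz in(0,.066,.15):
        c=np.array(m["R"])@(o+[0,0,dz])+m["t"]; uv=np.array([m["fx"]*c[0]/c[2]+m["cx"],m["fy"]*c[1]/c[2]+m["cy"]]); print(n,dz,uv,(uv-k)*2.8)
for n in("scene","top"): cv2.imwrite(f"pics/{n}2.png",robot.read_camera(n)[:,:,::-1])
print(o)
```

```text
scene 0 [340.07913349 171.3951833 ] [252.22157376 115.90651325]
scene 0.066 [342.84179323 146.71616007] [259.95702103  46.8052482 ]
scene 0.15 [346.79325521 111.41748735] [271.02111458 -52.03103543]
top 0 [346.5251518  194.86922368] [298.27042505 139.6338263 ]
top 0.066 [350.79676898 192.45232149] [310.23095313 132.86650018]
top 0.15 [357.13981395 188.86339518] [327.99147906 122.81750651]
[ 0.56768108 -0.13879749  0.09286445]
```

View pics/scene2.png

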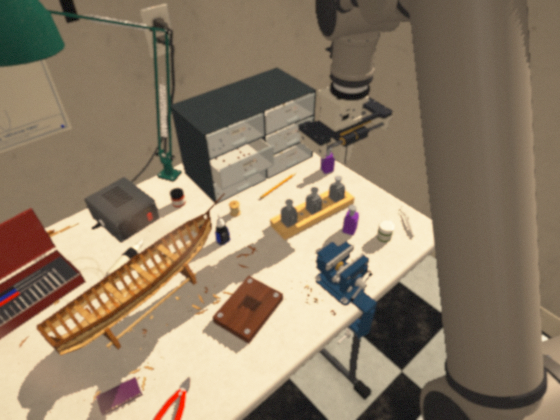

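Call:
arm_command --moves '[[[0.001,-0.002,0.004],[0,0,0],0],[[0.001,-0.002,0.007],[0,0,0],0],[[0.001,-0.002,0.01],[0,0,0],0],[[0.001,-0.002,0.012],[0,0,0],0],[[0.001,-0.002,0.012],[0,0,0],0]]'

```text
time: 2.3
tool_pos: [0.5691, -0.1361, 0.0802]
tool_rot: [-3.142, 0.001, -0.115]
contact_force: [0.0, -0.1, 0.6]
opening: 0.0004
grip_force: 0.0
```

```bash
python3 -c "
from h import *
go([.5695,-.136,.077],-.115)"
```

```text
shift [ 0.0004 -0.0001  0.0032] turn [-0.0001  0.0007 -0.0002] t 2.3
```

Call:
arm_command --moves '[[[0,0,0.001],[0,0,0],0],[[0,0,0.002],[0,0,0],0],[[0,0,0.003],[0,0,0],0],[[0,0,0.0035],[0,0,0],0],[[0,0,0.0035],[0,0,0],0]]'

```text
time: 2.8
tool_pos: [0.5693, -0.1361, 0.077]
tool_rot: [3.142, 0.0, -0.115]
contact_force: [-0.2, -0.5, 0.5]
opening: 0.0005
grip_force: 0.0
```

Call:
arm_command --moves '[[[0,0,0.0002],[0,0,0],0],[[0,0,0.0004],[0,0,0],0],[[0,0,0.0006],[0,0,0],0],[[0,0,0.0006],[0,0,0],0],[[0,0,0.0006],[0,0,0],0]]'

```text
time: 3.3
tool_pos: [0.5693, -0.1361, 0.0765]
tool_rot: [3.141, -0.0, -0.115]
contact_force: [0.4, 0.4, 0.0]
opening: 0.0002
grip_force: 0.0
```

Call:
arm_command --moves '[[[0,0,0.0003],[0,0,0],0],[[0,0,0.0006],[0,0,0],0],[[0,0,0.0009],[0,0,0],0],[[0,0,0.001],[0,0,0],0],[[0,0,0.001],[0,0,0],0]]'

```text
time: 3.8
tool_pos: [0.5693, -0.1361, 0.0755]
tool_rot: [3.142, 0.0, -0.115]
contact_force: [0.8, 0.5, -0.0]
opening: 0.0007
grip_force: 0.0
```

Call:
arm_command --moves '[[[0,0,0.0003],[0,0,0],0],[[0,0,0.0006],[0,0,0],0],[[0,0,0.0006],[0,0,0],0],[[0,0,0.0006],[0,0,0],0],[[0,0,0.0006],[0,0,0],0]]'

```text
time: 4.3
tool_pos: [0.5693, -0.1362, 0.0749]
tool_rot: [3.141, -0.0, -0.115]
contact_force: [0.9, 0.2, 0.9]
opening: 0.0001
grip_force: 0.0
```

Call:
arm_command --moves '[[[0,0,0.0003],[0,0,0],0],[[0,0,0.0006],[0,0,0],0],[[0,0,0.0006],[0,0,0],0],[[0,0,0.0006],[0,0,0],0],[[0,0,0.0006],[0,0,0],0]]'

```text
time: 4.8
tool_pos: [0.5693, -0.1362, 0.0743]
tool_rot: [3.142, -0.0, -0.115]
contact_force: [0.4, 0.3, -0.0]
opening: 0.0004
grip_force: 0.0
```

Call:
arm_command --moves '[[[0,0,0.0003],[0,0,0],0],[[0,0,0.0006],[0,0,0],0],[[0,0,0.0009],[0,0,0],0],[[0,0,0.001],[0,0,0],0],[[0,0,0.001],[0,0,0],0]]'

```text
time: 5.3
tool_pos: [0.5693, -0.1362, 0.0733]
tool_rot: [3.142, -0.0, -0.115]
contact_force: [-0.5, -0.4, -0.8]
opening: 0.0005
grip_force: 0.0
```

Run:
```python
from h import *; import cv2
f=[]
a=robot.read_camera("scene")[90:230,260:400,::-1]; f.append(robot.observe()["contact_force"])
b=robot.read_camera("scene"); f.append(robot.observe()["contact_force"]); print(f)
cv2.imwrite("pics/c3.png",cv2.resize(a,None,fx=4,fy=4,interpolation=cv2.INTER_CUBIC))
```

```text
[array([ 0.33929135,  0.22857448, -0.71043225]), array([-0.44882691,  0.1686822 ,  0.13548555])]
```

View pics/c3.png

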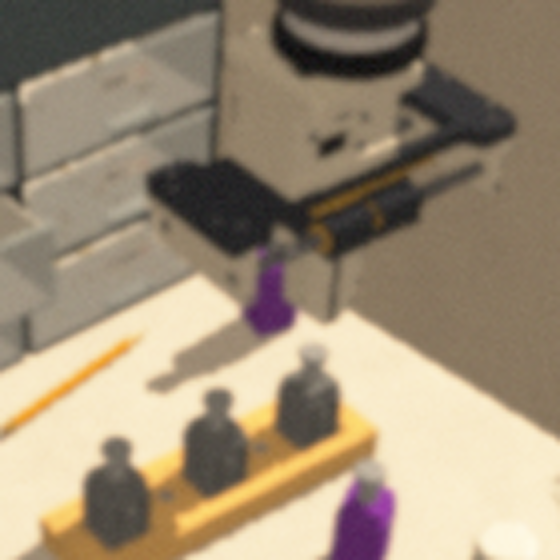

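Run:
```python
from h import *; import cv2
s=robot.read_camera("scene")[:,:,::-1].astype(int); cv2.imwrite("pics/s4.png",s)
z=cv2.imread("pics/scene0.png").astype(int)
d=np.abs(cv2.GaussianBlur(s.astype(np.uint8),(3,3),0).astype(int)-cv2.GaussianBlur(z.astype(np.uint8),(3,3),0)).sum(2)
for v in range(140,200): print(v,"".join("#" if x>90 else "+" if x>45 else "." for x in d[v,310:375]))
t=robot.read_camera("top").astype(int)[:,:,::-1]; z=cv2.imread("pics/top0.png").astype(int); cv2.imwrite("pics/t4.png",t)
d=np.abs(t-z).sum(2)
for v in range(165,215): print(v,"".join("#" if x>90 else "+" if x>45 else "." for x in d[v,275:390]))
```

```text
140 ########################################################+........
141 ########################################################.........
142 #######################################################+.........
143 #######################################################+.........
144 #######################################################..........
145 ######################################################+..........
146 ####################################################++...........
147 #################################################++..............
148 +##############################################++................
149 .+##################++++#####################++..................
150 ..#################+...+###################+.....................
151 +.+##############++....++################+.......................
152 ++.###########++..+++++++++++++#######++.........................
153 ++.##########++..+++#+++......+#####+............................
154 ++.#########++++++++##++.......+###+.............................
155 ++.########++#+++++++##+..++++...++..+++......
[... 8517 characters left out ...]
....................................################...........................................####.##
211 ############.....................................################............................................+##.##
212 ############....................................+#################.................................................
213 ############....................................##################.................................................
214 ############....................................#################+.................................................[ WARN:0@0.544] global loadsave.cpp:1063 imwrite_ Unsupported depth image for selected encoder is fallbacked to CV_8U.
```

Call:
arm_command --moves '[[[0,0,0.004],[0,0,0],0],[[0,0,0.008],[0,0,0],0],[[0,0,0.012],[0,0,0],0],[[0,0,0.015],[0,0,0],0],[[0,0,0.015],[0,0,0],0]]'

```text
time: 6.0
tool_pos: [0.569, -0.136, 0.0576]
tool_rot: [-3.141, 0.001, -0.115]
contact_force: [0.5, -1.2, 0.0]
opening: 0.0007
grip_force: 0.0
```

```bash
cat >> h.py <<'E'
def diff(u0,u1,v0,v1,name="pics/s0blank"):
    import cv2
    s=robot.read_camera("scene")[:,:,::-1].copy(); z=cv2.imread("pics/scene0.png")
    d=np.abs(cv2.GaussianBlur(s,(3,3),0).astype(int)-cv2.GaussianBlur(z,(3,3),0)).sum(2)
    for v in range(v0,v1): print(v,"".join("#" if x>90 else "+" if x>45 else "." for x in d[v,u0:u1]))
    return s
E
python3 - <<'E'
from h import *
diff(325,360,160,195); o=robot.observe(); print(o["tool_pos"],o["contact_force"])
E
```

```text
160 +++++++++.++...+####+..............
161 +++++++#+.###+..+++...++...........
162 +++.++##+.#####+++...+++...........
163 +...+###+.#######++..+++...........
164 ....+###++#########..+++...........
165 ....+###++##########...............
166 +...+###+############..............
167 +...+###+#############+............
168 ....+###.##############+...........
169 ....+###.##############+...........
170 .....+#+.##############............
171 .....++.+#############+............
172 ........+############+.............
173 .........+###########..............
174 ..........+#########+..............
175 ............+######+...............
176 .............++###+................
177 ...................................
178 ...................................
179 ...................................
180 ...................................
181 ...................................
182 ...................................
183 ...................................
184 ...................................
185 ...................................
186 ...................................
187 ...................................
188 ...................................
189 ...................................
190 ...................................
191 ...................................
192 ...................................
193 ...................................
194 ...................................
[ 0.56917009 -0.13609299  0.05794986] [-0.34538883 -1.13168204 -0.05775914]
```

Call:
arm_command --moves '[[[0,0,0.003],[0,0,0],0],[[0,0,0.005],[0,0,0],0],[[0,0,0.007],[0,0,0],0],[[0,0,0.009],[0,0,0],0],[[0,0,0.009],[0,0,0],0]]'

```text
time: 6.55
tool_pos: [0.5691, -0.1361, 0.049]
tool_rot: [-3.142, 0.001, -0.115]
contact_force: [0.3, 0.4, -1.1]
opening: 0.0006
grip_force: 0.0
```

Run:
```python
from h import *; import cv2
s=diff(325,360,165,200); o=robot.observe(); print(o["tool_pos"],o["contact_force"])
t=robot.read_camera("top")[:,:,::-1]
b=lambda x:cv2.resize(x,None,fx=4,fy=4,interpolation=cv2.INTER_CUBIC)
cv2.imwrite("pics/c5.png",np.hstack([b(s[100:240,290:390]),b(t[130:270,270:370])]))
```

```text
165 ++++++##++##########...+...........
166 +...+###+############..............
167 ....+###+#############+............
168 ....+###+##############+...........
169 ....+###.##############+...........
170 ....+##+.##############+...........
171 ....+++.###############+...........
172 .....+.+###############............
173 .......###############+............
174 .......###############.............
175 .......+#############+.............
176 .........###########+..............
177 ..........+#########...............
178 ...........+#######................
179 ............++++++.................
180 ...................................
181 ...................................
182 ...................................
183 ...................................
184 ...................................
185 ...................................
186 ...................................
187 ...................................
188 ...................................
189 ...................................
190 ...................................
191 ...................................
192 ...................................
193 ...................................
194 ...................................
195 ...................................
196 ...................................
197 ...................................
198 ...................................
199 ...................................
[ 0.56925532 -0.13611375  0.04912197] [ 0.28709289 -0.23137741 -0.34506346]
```

View pics/c5.png

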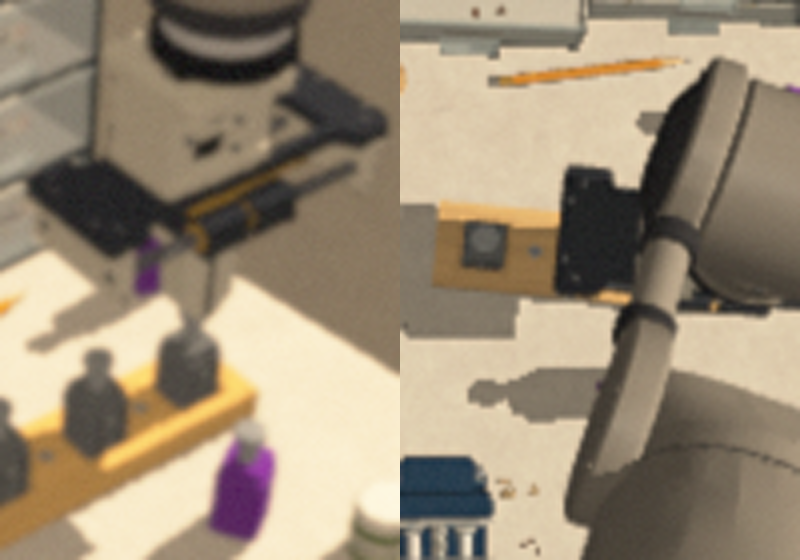

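The tip shows in the scene crop at about (200,318), just above the third plunger at (190,325). The fingers sit roughly 25 mm higher than the reported z suggests, so I'll go down by feel.

Call:
arm_command --moves '[[[0,0,0.0006],[0,0,0],0],[[0,0,0.0012],[0,0,0],0],[[0,0,0.0018],[0,0,0],0],[[0,0,0.002],[0,0,0],0],[[0,0,0.002],[0,0,0],0]]'

```text
time: 7.15
tool_pos: [0.5693, -0.1362, 0.0473]
tool_rot: [3.141, -0.0, -0.115]
contact_force: [-0.3, -0.3, 0.5]
opening: 0.0005
grip_force: 0.0
```

Call:
arm_command --moves '[[[0,0,0.0003],[0,0,0],0],[[0,0,0.0006],[0,0,0],0],[[0,0,0.0008],[0,0,0],0],[[0,0,0.0008],[0,0,0],0],[[0,0,0.0008],[0,0,0],0]]'

```text
time: 7.65
tool_pos: [0.5695, -0.1362, 0.0468]
tool_rot: [3.141, -0.001, -0.115]
contact_force: [-0.9, -0.0, 4.7]
opening: 0.0007
grip_force: 2.2
```

Call:
arm_command --moves '[[[0,0,0.0003],[0,0,0],0],[[0,0,0.0006],[0,0,0],0],[[0,0,0.0008],[0,0,0],0],[[0,0,0.0008],[0,0,0],0],[[0,0,0.0008],[0,0,0],0]]'

```text
time: 8.15
tool_pos: [0.5696, -0.1363, 0.0462]
tool_rot: [3.141, -0.001, -0.115]
contact_force: [-0.4, -0.4, 7.1]
opening: 0.0002
grip_force: 3.5
```

Call:
arm_command --moves '[[[0,0,0.0003],[0,0,0],0],[[0,0,0.0006],[0,0,0],0],[[0,0,0.0008],[0,0,0],0],[[0,0,0.0008],[0,0,0],0],[[0,0,0.0008],[0,0,0],0]]'

```text
time: 8.65
tool_pos: [0.5697, -0.1363, 0.0457]
tool_rot: [3.141, -0.001, -0.115]
contact_force: [-1.5, 0.4, 7.9]
opening: 0.0003
grip_force: 4.3
```

Call:
arm_command --moves '[[[0,0,0.0003],[0,0,0],0],[[0,0,0.0005],[0,0,0],0],[[0,0,0.0006],[0,0,0],0],[[0,0,0.0006],[0,0,0],0],[[0,0,0.0006],[0,0,0],0]]'

```text
time: 9.15
tool_pos: [0.5698, -0.1364, 0.0453]
tool_rot: [3.141, -0.001, -0.115]
contact_force: [-1.8, 0.8, 9.4]
opening: 0.0005
grip_force: 4.9
```

Call:
arm_command --moves '[[[0,0,0.0002],[0,0,0],0],[[0,0,0.0004],[0,0,0],0],[[0,0,0.0006],[0,0,0],0],[[0,0,0.0006],[0,0,0],0],[[0,0,0.0006],[0,0,0],0]]'

```text
time: 9.65
tool_pos: [0.5699, -0.1364, 0.0449]
tool_rot: [3.141, -0.002, -0.115]
contact_force: [-2.4, 0.5, 10.7]
opening: 0.0007
grip_force: 5.3
```

Force reads 10.7 N and is still rising. A good catch cannot exceed 10 N, so this is the stiff one. Next is the middle catch.

Call:
arm_command --moves '[[[0,0,-0.01],[0,0,0],0],[[0,-0.03,-0.012],[0,0,0],0],[[0,-0.068,-0.012],[0,0,0],0],[[0,-0.068,-0.007],[0,0,0],0],[[0,-0.068,-0.005],[0,0,0],0]]'

```text
time: 10.15
tool_pos: [0.5768, -0.0678, 0.048]
tool_rot: [3.141, 0.001, -0.113]
contact_force: [0.3, -0.1, -0.5]
opening: 0.0005
grip_force: 0.0
```

Call:
arm_command --moves '[[[0,0,0.0004],[0,0,0],0],[[0,0,0.0008],[0,0,0],0],[[0,0,0.0012],[0,0,0],0],[[0,0,0.0014],[0,0,0],0],[[0,0,0.0014],[0,0,0],0]]'

```text
time: 10.65
tool_pos: [0.5772, -0.069, 0.0474]
tool_rot: [3.141, -0.0, -0.116]
contact_force: [0.8, -0.3, 0.4]
opening: 0.0005
grip_force: 0.0
```

Call:
arm_command --moves '[[[0,0,0.0003],[0,0,0],0],[[0,0,0.0006],[0,0,0],0],[[0,0,0.0009],[0,0,0],0],[[0,0,0.001],[0,0,0],0],[[0,0,0.001],[0,0,0],0]]'

```text
time: 11.15
tool_pos: [0.5773, -0.0687, 0.0466]
tool_rot: [3.141, -0.001, -0.115]
contact_force: [-1.0, -0.5, 3.1]
opening: 0.0007
grip_force: 1.7
```

Call:
arm_command --moves '[[[0,0,0.0003],[0,0,0],0],[[0,0,0.0006],[0,0,0],0],[[0,0,0.0009],[0,0,0],0],[[0,0,0.0012],[0,0,0],0],[[0,0,0.0012],[0,0,0],0]]'

```text
time: 11.65
tool_pos: [0.5774, -0.0687, 0.0453]
tool_rot: [3.141, -0.001, -0.115]
contact_force: [-1.2, -1.3, 5.3]
opening: 0.0001
grip_force: 2.8
```

Call:
arm_command --moves '[[[0,0,0.0003],[0,0,0],0],[[0,0,0.0006],[0,0,0],0],[[0,0,0.0009],[0,0,0],0],[[0,0,0.0012],[0,0,0],0],[[0,0,0.0012],[0,0,0],0]]'

```text
time: 12.15
tool_pos: [0.5774, -0.0688, 0.0443]
tool_rot: [3.141, -0.001, -0.115]
contact_force: [-0.9, -0.9, 5.1]
opening: 0.0
grip_force: 3.1
```

Call:
arm_command --moves '[[[0,0,0.001],[0,0,0],0],[[0,0,0.002],[0,0,0],0],[[0,0,0.003],[0,0,0],0],[[0,0,0.004],[0,0,0],0],[[0,0,0.005],[0,0,0],0]]'

```text
time: 12.65
tool_pos: [0.5771, -0.0686, 0.0386]
tool_rot: [-3.142, 0.0, -0.115]
contact_force: [0.2, -1.2, 0.4]
opening: 0.0003
grip_force: 0.3
```

Call:
arm_command --moves '[[[0,0,0.001],[0,0,0],0],[[0,0,0.002],[0,0,0],0],[[0,0,0.003],[0,0,0],0],[[0,0,0.0033],[0,0,0],0],[[0,0,0.0033],[0,0,0],0]]'

```text
time: 13.15
tool_pos: [0.5771, -0.0685, 0.0354]
tool_rot: [-3.142, 0.0, -0.115]
contact_force: [-0.3, 0.3, -0.2]
opening: 0.0004
grip_force: 0.0
```

Call:
arm_command --moves '[[[0,0,-0.025],[0,0,0],0],[[0,-0.03,-0.025],[0,0,0],0],[[0,-0.068,-0.025],[0,0,0],0],[[0,-0.068,-0.016],[0,0,0],0],[[0,-0.068,-0.013],[0,0,0],0]]'

```text
time: 13.65
tool_pos: [0.5844, -0.0003, 0.0478]
tool_rot: [3.141, 0.001, -0.113]
contact_force: [0.0, -0.7, 0.1]
opening: 0.0003
grip_force: 0.0
```

Call:
arm_command --moves '[[[0,0,0.0004],[0,0,0],0],[[0,0,0.0008],[0,0,0],0],[[0,0,0.0012],[0,0,0],0],[[0,0,0.0016],[0,0,0],0],[[0,0,0.0018],[0,0,0],0]]'

```text
time: 14.15
tool_pos: [0.5851, -0.0015, 0.0471]
tool_rot: [3.141, -0.001, -0.116]
contact_force: [-0.9, -0.7, 0.7]
opening: 0.0008
grip_force: 0.6
```

Call:
arm_command --moves '[[[0,0,0.0003],[0,0,0],0],[[0,0,0.0006],[0,0,0],0],[[0,0,0.0009],[0,0,0],0],[[0,0,0.001],[0,0,0],0],[[0,0,0.001],[0,0,0],0]]'

```text
time: 14.65
tool_pos: [0.5852, -0.0011, 0.046]
tool_rot: [3.141, -0.001, -0.115]
contact_force: [0.2, -0.9, 2.5]
opening: 0.0005
grip_force: 1.5
```

Call:
arm_command --moves '[[[0,0,0.0004],[0,0,0],0],[[0,0,0.0008],[0,0,0],0],[[0,0,0.0012],[0,0,0],0],[[0,0,0.0016],[0,0,0],0],[[0,0,0.002],[0,0,0],0]]'

```text
time: 15.15
tool_pos: [0.5851, -0.0011, 0.0439]
tool_rot: [3.141, -0.0, -0.115]
contact_force: [-0.3, -0.5, 4.2]
opening: 0.0003
grip_force: 2.0
```

Call:
arm_command --moves '[[[0,0,0.0008],[0,0,0],0],[[0,0,0.0016],[0,0,0],0],[[0,0,0.0024],[0,0,0],0],[[0,0,0.0032],[0,0,0],0],[[0,0,0.004],[0,0,0],0]]'

```text
time: 15.65
tool_pos: [0.5847, -0.001, 0.0394]
tool_rot: [-3.142, 0.001, -0.115]
contact_force: [-0.3, -0.4, 1.2]
opening: 0.0005
grip_force: 0.5
```

Call:
arm_command --moves '[[[0,0,0.001],[0,0,0],0],[[0,0,0.002],[0,0,0],0],[[0,0,0.003],[0,0,0],0],[[0,0,0.0038],[0,0,0],0],[[0,0,0.0038],[0,0,0],0]]'

```text
time: 16.15
tool_pos: [0.5848, -0.001, 0.0357]
tool_rot: [3.142, 0.001, -0.115]
contact_force: [0.8, -0.3, -0.1]
opening: 0.0001
grip_force: 0.0
```

Both good catches have clicked: each force dropped to 0 below 9 mm. Now I'll go above the stiff one, open the fingers and look.

Call:
arm_command --moves '[[[0,0,-0.035],[0,0,0],0.0],[[0,0.03,-0.045],[0,0,0],0.03],[[0,0.07,-0.045],[0,0,0],0.056],[[0,0.11,-0.045],[0,0,0],0.056],[[0,0.136,-0.045],[0,0,0],0.056]]'

```text
time: 16.65
tool_pos: [0.569, -0.1386, 0.0813]
tool_rot: [3.141, -0.001, -0.116]
contact_force: [0.9, 0.2, -0.0]
opening: 0.028
grip_force: 0.0
```

Call:
arm_command --moves '[[[0,0,0.01],[0,0,0],0.056],[[0,0,0.02],[0,0,0],0.056],[[0,0,0.03],[0,0,0],0.056],[[0,0,0.03],[0,0,0],0.056],[[0,0,0.03],[0,0,0],0.056]]'

```text
time: 17.15
tool_pos: [0.5693, -0.1351, 0.0505]
tool_rot: [-3.141, 0.001, -0.114]
contact_force: [-0.2, 0.9, 0.5]
opening: 0.0556
grip_force: 0.0
```

Run:
```python
from h import *; import cv2
s=diff(310,375,140,195); o=robot.observe(); print(o["tool_pos"],o["contact_force"],o["opening"])
cv2.imwrite("pics/c6.png",cv2.resize(s[100:220,270:400],None,fx=5,fy=5,interpolation=cv2.INTER_CUBIC))
```

```text
140 ++######+...++++++++++++++++++++++++###++...+################+...
141 ##########....+++++++++++++++++++++++++..++####################++
142 ###########+...+++++++++++++++++++++....+########################
143 ############+....+++++++++++++++++....+##########################
144 ##############+.....++++++++++++...+#############################
145 ###############+.....+++++++++...+##############################+
146 ##################++...++++....+########+++#####################.
147 ####################+.......++#######++....+####+++############+.
148 #####################+...++########++.......+###++++###########..
149 #################################+..........++++++++##########+..
150 ###############################+............+++++++##########+...
151 #############################++............++++..++########++....
152 ############################+...............++....+######++......
153 ###########################++.......++++...........++##++........
154 ############################+.......+++++.....+++................
155 #############################+++++++++###+...+
[... 2146 characters left out ...]
...........................................
187 ++#####++..................++....................................
188 +#######++.................++....................................
189 #########+.......................................................
190 #########+.......................................................
191 #########+.......................................................
192 +#######+........................................................
193 ..++.............................................................
194 .................................................................
[ 0.56957307 -0.13535894  0.05102201] [-0.7142437   0.13388955 -0.21781736] 0.055853611298929295
```

View pics/c6.png

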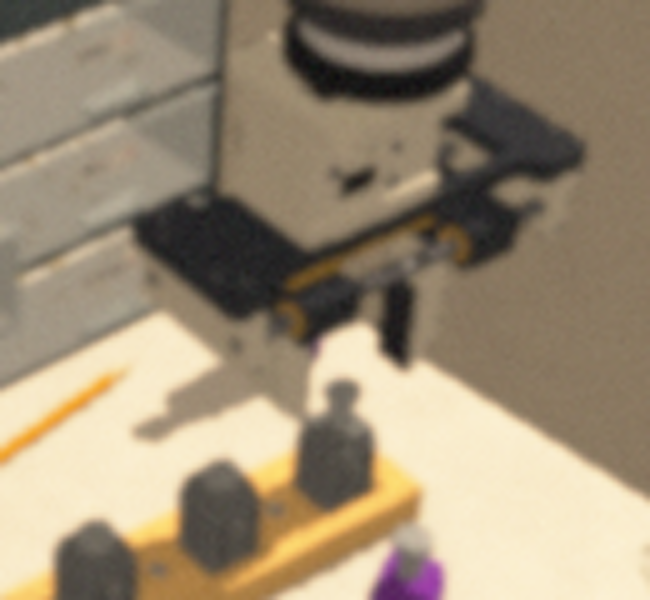

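The crop shows the open fingers straddling the right-hand catch, with the left tip at (300,415) and the right tip at (400,365). The other two plungers are down. The gripper body is about 60 mm above the tips, so the offset is a constant 29 mm in z. I'll go down and grasp.

Call:
arm_command --moves '[[[0,-0.0005,0.01],[0,0,0],0.056],[[0,-0.0005,0.02],[0,0,0],0.056],[[0,-0.0005,0.03],[0,0,0],0.056],[[0,-0.0005,0.038],[0,0,0],0.056],[[0,-0.0005,0.042],[0,0,0],0.056]]'

```text
time: 17.7
tool_pos: [0.5687, -0.1355, 0.0076]
tool_rot: [-3.141, 0.002, -0.115]
contact_force: [0.1, -0.6, 0.2]
opening: 0.0559
grip_force: 0.0
```

Call:
arm_command --moves '[[[0,0,0.003],[0,0,0],0.056],[[0,0,0.006],[0,0,0],0.056],[[0,0,0.009],[0,0,0],0.056],[[0,0,0.01],[0,0,0],0.056],[[0,0,0.01],[0,0,0],0.056]]'

```text
time: 18.2
tool_pos: [0.5694, -0.1357, -0.001]
tool_rot: [3.141, -0.0, -0.115]
contact_force: [0.5, 0.9, -0.6]
opening: 0.0558
grip_force: 0.0
```

Clear. Closing the fingers.

Call:
arm_command --moves '[[[0,0,0],[0,0,0],0.035],[[0,0,0],[0,0,0],0.025],[[0,0,0],[0,0,0],0.015],[[0,0,0],[0,0,0],0.015],[[0,0,0],[0,0,0],0.015]]' --squeeze 20

```text
time: 18.7
tool_pos: [0.5695, -0.1361, -0.0008]
tool_rot: [3.141, -0.0, -0.115]
contact_force: [-0.2, -1.4, 0.1]
opening: 0.0281
grip_force: 20.0
```

Call:
arm_command --moves '[[[0,0,-0.006],[0,0,0],0.015],[[0,0,-0.015],[0,0,0],0.015],[[0,0,-0.035],[0,0,0],0.015],[[0,0,-0.065],[0,0,0],0.015],[[0,0,-0.095],[0,0,0],0.015]]'

```text
time: 19.2
tool_pos: [0.5691, -0.135, 0.0954]
tool_rot: [-3.141, 0.001, -0.115]
contact_force: [0.6, 0.2, -1.9]
opening: 0.0281
grip_force: 20.0
```

```bash
python3 -c "
from h import *
go([.475,.1975,.095],.265)"
```

```text
shift [-0.1317 -0.3195  0.0008] turn [-0.001   0.0005 -0.3802] t 19.2
```

Call:
arm_command --moves '[[[-0.01,-0.03,0],[0,0,-0.07],0.015],[[-0.025,-0.065,0],[0,0,-0.14],0.015],[[-0.042,-0.102,0],[0,0,-0.22],0.015],[[-0.059,-0.14,0],[0,0,-0.3],0.015],[[-0.075,-0.18,0],[0,0,-0.38],0.015]]'

```text
time: 19.7
tool_pos: [0.5148, 0.0535, 0.0949]
tool_rot: [-3.141, -0.001, 0.267]
contact_force: [-0.5, 0.2, -2.4]
opening: 0.0281
grip_force: 20.0
```

```bash
python3 -c "
from h import *
go([.475,.1975,.095],.265)"
```

```text
shift [-3.000e-04 -1.494e-01 -1.000e-04] turn [-0.0004 -0.0007  0.0024] t 19.7
```

Call:
arm_command --moves '[[[0,-0.04,0],[0,0,0.002],0.015],[[0,-0.08,0],[0,0,0.002],0.015],[[0,-0.12,0],[0,0,0.002],0.015],[[0,-0.149,0],[0,0,0.002],0.015],[[0,-0.149,0.02],[0,0,0.002],0.015]]'

```text
time: 20.2
tool_pos: [0.4772, 0.1998, 0.0767]
tool_rot: [-3.14, -0.006, 0.267]
contact_force: [0.3, -0.4, -1.7]
opening: 0.0278
grip_force: 20.0
```

Call:
arm_command --moves '[[[0,0,0.02],[0,0,0],0.015],[[0,0,0.035],[0,0,0],0.015],[[0,0,0.044],[0,0,0],0.015],[[0,0,0.05],[0,0,0],0.015],[[0,0,0.05],[0,0,0],0.015]]'

```text
time: 20.7
tool_pos: [0.4764, 0.1956, 0.0238]
tool_rot: [-3.141, 0.001, 0.263]
contact_force: [-0.7, -0.3, -0.8]
opening: 0.0277
grip_force: 20.0
```

Run:
```python
from h import *; import cv2
go([.475,.1975,-.001],.265)
s=robot.read_camera("scene")[:,:,::-1];t=robot.read_camera("top")[:,:,::-1]
cv2.imwrite("pics/c7.png",np.hstack([cv2.resize(x,(400,400),interpolation=cv2.INTER_CUBIC) for x in(s[230:350,195:315],t[175:275,165:265])]))
cv2.imwrite("pics/s7.png",s)
```

```text
shift [-0.0008 -0.0022  0.0248] turn [-0.0001  0.0006 -0.0024] t 20.7
```

View pics/c7.png

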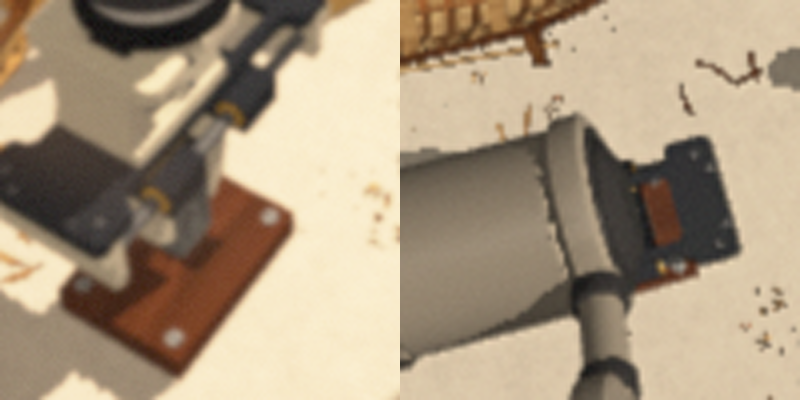

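The catch hangs over the socket, its lower corner near (180,260) in the scene half, with the socket opening just in front of it. Refining the target from both cameras.

Run:
```python
from h import *
go([.4738,.1985,-.001],.267); print(robot.observe()["tool_pos"])
```

```text
shift [-0.0024 -0.0036  0.0256] turn [ 0.     -0.001  -0.0044] t 20.8
[0.47704341 0.1956661  0.024583  ]
```

Call:
arm_command --moves '[[[-0.0024,-0.0036,0.004],[0,0,0],0.015],[[-0.0024,-0.0036,0.007],[0,0,0],0.015],[[-0.0024,-0.0036,0.009],[0,0,0],0.015],[[-0.0024,-0.0036,0.011],[0,0,0],0.015],[[-0.0024,-0.0036,0.0125],[0,0,0],0.015]]'

```text
time: 21.3
tool_pos: [0.4734, 0.1984, 0.0113]
tool_rot: [3.141, 0.0, 0.263]
contact_force: [-0.1, -0.3, -1.9]
opening: 0.0281
grip_force: 20.0
```

Call:
arm_command --moves '[[[0,0,0.0005],[0,0,0],0.015],[[0,0,0.001],[0,0,0],0.015],[[0,0,0.0015],[0,0,0],0.015],[[0,0,0.002],[0,0,0],0.015],[[0,0,0.002],[0,0,0],0.015]]'

```text
time: 21.8
tool_pos: [0.4733, 0.1984, 0.0095]
tool_rot: [3.142, -0.0, 0.263]
contact_force: [-0.5, 0.3, -1.1]
opening: 0.0279
grip_force: 20.0
```

Call:
arm_command --moves '[[[0,0,0.001],[0,0,0],0.015],[[0,0,0.002],[0,0,0],0.015],[[0,0,0.003],[0,0,0],0.015],[[0,0,0.004],[0,0,0],0.015],[[0,0,0.004],[0,0,0],0.015]]'

```text
time: 22.3
tool_pos: [0.4732, 0.1984, 0.0053]
tool_rot: [3.142, 0.0, 0.263]
contact_force: [0.7, 0.4, -1.6]
opening: 0.0282
grip_force: 20.0
```

Call:
arm_command --moves '[[[0,0,0.0015],[0,0,0],0.015],[[0,0,0.003],[0,0,0],0.015],[[0,0,0.0045],[0,0,0],0.015],[[0,0,0.005],[0,0,0],0.015],[[0,0,0.005],[0,0,0],0.015]]'

```text
time: 22.8
tool_pos: [0.4732, 0.1984, 0.0003]
tool_rot: [3.142, 0.0, 0.263]
contact_force: [0.1, -0.7, -0.6]
opening: 0.0278
grip_force: 20.0
```

Call:
arm_command --moves '[[[0,0,0.0005],[0,0,0],0.015],[[0,0,0.001],[0,0,0],0.015],[[0,0,0.0015],[0,0,0],0.015],[[0,0,0.002],[0,0,0],0.015],[[0,0,0.002],[0,0,0],0.015]]'

```text
time: 23.3
tool_pos: [0.4734, 0.1984, -0.0009]
tool_rot: [3.141, -0.0, 0.263]
contact_force: [-1.7, 0.2, 4.9]
opening: 0.0277
grip_force: 20.0
```

Seated on the floor at the same reported z as in the rack. Now I'll release gently, opening to 45 mm, and go up.

Call:
arm_command --moves '[[[0,0,-0.0005],[0,0,0],0.029],[[0,0,-0.001],[0,0,0],0.033],[[0,0,-0.001],[0,0,0],0.04],[[0,0,-0.001],[0,0,0],0.05],[[0,0,-0.001],[0,0,0],0.056]]'

```text
time: 23.8
tool_pos: [0.4733, 0.1984, -0.0006]
tool_rot: [3.141, 0.0, 0.263]
contact_force: [0.7, -0.5, -0.7]
opening: 0.0517
grip_force: 0.0
```

Call:
arm_command --moves '[[[0,0,-0.01],[0,0,0],0.056],[[0,0,-0.03],[0,0,0],0.056],[[0,0,-0.06],[0,0,0],0.056],[[0,0,-0.1],[0,0,0],0.056],[[0,0,-0.14],[0,0,0],0.056]]'

```text
time: 24.3
tool_pos: [0.4729, 0.1983, 0.1414]
tool_rot: [3.141, 0.0, 0.263]
contact_force: [0.9, 0.4, -0.8]
opening: 0.0563
grip_force: 0.0
```

Call:
arm_command --moves '[[[0.03,0.01,-0.04],[0,0,0],0.056],[[0.06,0.02,-0.08],[0,0,0],0.056],[[0.06,0.02,-0.1],[0,0,0],0.056],[[0.06,0.02,-0.1],[0,0,0],0.056],[[0.06,0.02,-0.1],[0,0,0],0.056]]'

```text
time: 24.8
tool_pos: [0.5359, 0.1946, 0.2393]
tool_rot: [3.142, 0.0, 0.263]
contact_force: [0.4, -0.1, -0.7]
opening: 0.0562
grip_force: 0.0
```

Run:
```python
from h import *; import cv2
s=robot.read_camera("scene")[:,:,::-1]
cv2.imwrite("pics/c8.png",cv2.resize(s[150:350,200:400],None,fx=3,fy=3,interpolation=cv2.INTER_CUBIC))
```

```text
(no output)
```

View pics/c8.png

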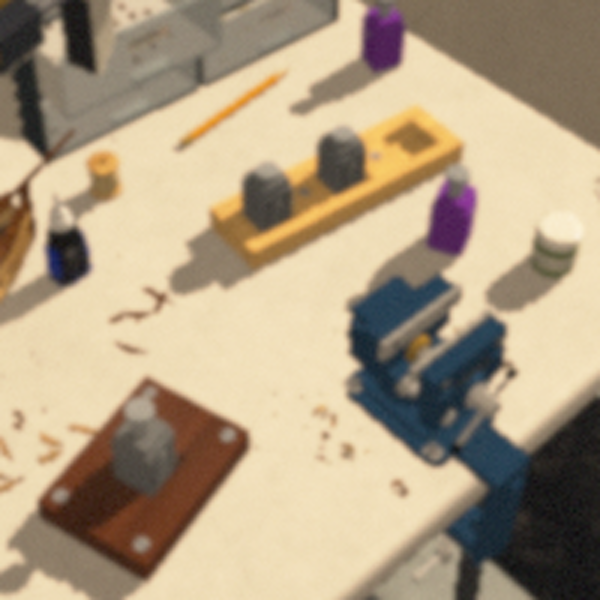

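The stiff catch stands upright in the board at (145,450) with its plunger up. Both good catches are down in the rack at (267,195) and (342,158). The glue bottle and the pot are undisturbed.

```bash
python3 -c "
from cell import robot
print(robot.hand_in())"
```

```text
the job is handed in; nothing more can be done
None
```

I handed the job in: the stiff catch (the rack's right-hand pocket, y = −68 mm) stands home in the board's socket with its plunger up, and the other two are clicked down in the rack; no pass/fail result came back.

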